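# Stack the canister set on its stand

## Task

Tidy the four steel canisters away: stack them on the wooden stand (the round one with the raised rim, not the flat cork coaster) in order of size, the largest at the bottom and the smallest at the top. The bottom one must sit down inside the stand's rim and each of the others down in the recessed top of the next larger one, upright. Leave the garlic, the lemon and the red-capped pot where they are.

Things in the scene. Friction and masses are not known exactly. Their poses are not given: they have to be found in the camera images.
- canister_1: largest of four plain closed steel canisters: upright cylinder, 68 mm diameter, 66 mm high, loose, about 300 g. Top: dark flat recess 5 mm deep, 63 mm across, inside a 2.5 mm rim (takes the 57 mm foot of the next smaller one); foot chamfered 3 mm. Origin: centre of the underside, z up. Hold by the upper half, so that the fingertips stay above the rim it is lowered into.
- canister_2: second largest of four plain closed steel canisters: upright cylinder, 57 mm diameter, 58 mm high, loose, about 220 g. Top: dark flat recess 5 mm deep, 52 mm across, inside a 2.5 mm rim (takes the 46 mm foot of the next smaller one); foot chamfered 3 mm. Origin: centre of the underside, z up. Hold by the upper half, so that the fingertips stay above the rim it is lowered into.
- canister_3: second smallest of four plain closed steel canisters: upright cylinder, 46 mm diameter, 53 mm high, loose, about 160 g. Top: dark flat recess 5 mm deep, 41 mm across, inside a 2.5 mm rim (takes the 35 mm foot of the next smaller one); foot chamfered 3 mm. Origin: centre of the underside, z up. Hold by the upper half, so that the fingertips stay above the rim it is lowered into.
- canister_4: smallest of four plain closed steel canisters: upright cylinder, 35 mm diameter, 50 mm high, loose, about 100 g. Top: dark flat recess 5 mm deep, 30 mm across, inside a 2.5 mm rim; foot chamfered 3 mm. Origin: centre of the underside, z up. Hold by the upper half, so that the fingertips stay above the rim it is lowered into.
- stand: round wooden stand, fixed, 98 mm in diameter and 14 mm high, with a broad raised rim (11 mm wide) round a flat floor 76 mm across, 8 mm above the worktop. Origin: centre of the underside. It lies left or right of the other things, the cork coaster opposite. (A fixed wire rack hangs 0.66 m above the worktop from x = 0.6 m on: keep the elbow low there.)
- coaster: plain flat round cork coaster, fixed, 96 mm in diameter and 5 mm thick, no rim: NOT the stand; nothing belongs on it. Origin: centre of the underside.
- garlic: garlic bulb, about 60 mm across and 58 mm high, loose among the canisters, to be left alone. Origin: under its centre.
- cream_pot: small round food pot, white with a red cap, 58 mm in diameter and 50 mm high, loose among the canisters, to be left alone; it is not one of the steel canisters. Origin: centre of the underside.
- lemon: yellow lemon lying on the worktop, 78 x 55 mm and 56 mm high, loose among the canisters, to be left alone. Origin: under its centre.
Things that resemble listed ones, but are neither listed nor needed, are in the scene too. What is shaped like the canister_1 but turquoise is not meant.

How it is judged:
At the end, for the whole second after the job is handed in: Largest canister inside the stand's rim (8 mm of centre); each smaller one seated in the recess of the next larger (centres within 6.5 mm, height -3 to +2.5 mm of fully seated); all upright within 0.06 rad, at rest; garlic, pot and lemon within 30 mm of their starts (horizontal distance between canister_1 and stand below 0.008 m and z of canister_1 in the frame of stand between 0.005 and 0.0105 m and angle between each of canister_1, canister_2, canister_3, canister_4's own z axis and vertical below 0.06 rad and linear speed of each of canister_1, canister_2, canister_3, canister_4 below 0.02 m/s and angular speed of each of canister_1, canister_2, canister_3, canister_4 below 0.2 rad/s and horizontal distance between canister_2 and canister_1 below 0.0065 m and z of canister_2 in the frame of canister_1 between 0.058 and 0.0635 m and horizontal distance between canister_3 and canister_2 below 0.0065 m and z of canister_3 in the frame of canister_2 between 0.05 and 0.0555 m and horizontal distance between canister_4 and canister_3 below 0.0065 m and z of canister_4 in the frame of canister_3 between 0.045 and 0.0505 m and distance of each of garlic, cream_pot, lemon from where it was at the start of the episode below 0.03 m); the robot touches nothing.
It fails at once if the garlic, the red-capped pot or the lemon is pushed more than 30 mm from its place (distance of any of garlic, cream_pot, lemon from where it was at the start of the episode above 0.03 m).
It also fails if it takes over 120 s, if anything falls off the work surface, if the arm or the gripper's body presses on something with over 40 N, if the wrist force passes 120 N, or if a joint passes its speed limit or range.

## Robot

A 6-joint arm with a two-finger parallel gripper is mounted at the origin on a cart in front of the work surface, level with it; the furniture and walls round the work are solid. World frame = base frame: x ahead of the robot, y to its left, z up, the work surface at z = 0. Lengths are in m, angles in rad, forces in N, time in s.
With the tool pointing down it reaches from about 0.35 to 0.975 m from the base axis. Payload 17.4 kg.
Tool frame: the origin (TCP) lies midway between the tips of the shut fingers; the grasp point (between the pads) lies 19 mm behind it; z points along the fingers, x is the direction in which the jaws open and shut, and the axes are right-handed (so a half turn about z gives the same grasp; the last joint's range is limited). The gripper opens to 85 mm and grips with 20 to 120 N. Pads are 22 mm wide; open, the fingers measure 114 mm over their backs; the gripper's body (76 mm by 85 mm) begins 54 mm behind the grasp point. The pads swing forward as they close: fully open they stand 13 mm farther back than shut.
Start: joints at [-1.273, 0.116, 1.442, -0, 1.584, -0.038], TCP at [0.222, -0.637, 0.231] pointing down, gripper open.
Joint ranges: [-2.83, 2.83], [-0.83, 2.19], [0.07, 2.5], [-1.14, 4.28], [0.01, 3], [-2.97, 2.97]. Speed limits (rad/s): [1.89, 1.89, 2.22, 3.14, 3.14, 3.14].

## Interface

Orientations are given as [roll, pitch, yaw] about the fixed x, y, z axes, in that order (R = Rz(yaw) Ry(pitch) Rx(roll)).
In Python, from workcell import ctrl, cams, finish_job, monitor gives the robot as it stands. Calls block until the motion is done:
- ctrl.movep(position, orientation): joint-space move of the TCP to a pose.
- ctrl.servo_line(position, attitude=None, speed=0.15, contact_N=None): straight line of the TCP; attitude=None keeps the orientation; speed is the mean speed in m/s. With contact_N (N) it stops when the force on the tool has changed by that much, and returns True; else False.
- ctrl.move_joints(angles): joint-space move.
- ctrl.set_gripper(opening, strength=None): opening from 0.0 (shut) to 1.0 (fully open); strength is the grip in N (None keeps the last); returns when the fingers have stopped.
- ctrl.hold(seconds).
- ctrl.ik(position, orientation): joint angles nearest the present ones, or None.
- cams.snapshot(name): name is "scene" or "top" or "wrist"; returns a dict with "image" (420x560x3 uint8, red, green, blue), "z_map" (420x560 float32, m along the optical axis (not along the pixel's ray), 0 where there is no reading), "fx", "fy", "cx", "cy" (pixels), "eye" and "orientation" of the camera in the world. Camera axes: x right, y up, looking along -z (the intrinsics and any distortion apply to the point x, -y, -z); pixel columns grow to the right and rows downward; lengths in m; the calibration is good to about 2 mm. A picture is of the moment at which its call begins.
A pose or a line that the arm cannot do raises ctrl.IKError and nothing moves.
- finish_job(): hands the job in, once; it reports no verdict.
Readings, each from a call of its own:
- monitor.get_t(): time.
- monitor.get_joint_positions(): joint angles.
- monitor.get_dq(): joint speeds.
- monitor.get_joint_efforts(): joint torques, N m.
- monitor.get_tcp_pos(): TCP position.
- monitor.get_tool_rot(): TCP orientation.
- monitor.get_contact_force(): force on the tool from outside, world axes, zero at the start.
- monitor.get_ft_torque(): the same for the moment, N m.
- monitor.get_width(): opening from 0.0 (shut) to 1.0 (fully open).
Only numpy, scipy, OpenCV 4.12 (cv2) and the standard library are available. Lean on these libraries where they do the work, as an engineer would, in place of code of your own. Each camera call takes 0.05 s, during which the arm holds its last target.

## Working session

There is one attempt and no reset: what is moved stays moved. The work goes in short steps, each a Python script; the robot and the scene stay as the last script left them, time stands still between calls to the robot, and variables do not carry over. Pictures are saved under pics/ and viewed, and the job is handed in when it is done.

```bash
ls; mkdir -p pics
cat > h.py <<'E'
import numpy as np, cv2, pickle
from scipy.spatial.transform import Rotation as R
def rot(o):
    o=np.array(o,float)
    if o.shape==(3,3): return o
    if o.shape==(3,): return R.from_euler('xyz',o).as_matrix()
    return R.from_quat(o).as_matrix()
def snap(name,tag):
    from workcell import cams
    s=cams.snapshot(name); pickle.dump(s,open(f'{tag}.pkl','wb'))
    cv2.imwrite(f'pics/{tag}.png',s['image'][:,:,::-1]); return s
def cloud(s):
    z=s['z_map']; v,u=np.mgrid[:z.shape[0],:z.shape[1]]
    P=np.stack([(u-s['cx'])/s['fx']*z,-(v-s['cy'])/s['fy']*z,-z],-1)
    return P@rot(s['orientation']).T+np.array(s['eye'])
def px(s,u,v,zw):
    d=rot(s['orientation'])@np.array([(u-s['cx'])/s['fx'],-(v-s['cy'])/s['fy'],-1]); e=np.array(s['eye'])
    return e+d*(zw-e[2])/d[2]
E
python3 - <<'E'
from h import *
for n in ['scene','top','wrist']:
    s=snap(n,n+'0'); print(n,s['fx'],s['fy'],s['cx'],s['cy'],s['eye'],s['orientation'],[k for k in s])
E
```

```text
pics
scene 478.12939331254404 478.12939331254404 279.47084233001254 210.71872885422255 [0.05497089 0.77441246 0.6727811 ] [ 0.95522936  0.0248473  -2.59120809] ['image', 'z_map', 'fx', 'fy', 'cx', 'cy', 'eye', 'orientation']
top 390.48196605669625 390.48196605669625 286.57336706173385 208.28221265289085 [0.41188619 0.00189361 0.99895074] [ 0.13891386 -0.03847872 -1.54387144] ['image', 'z_map', 'fx', 'fy', 'cx', 'cy', 'eye', 'orientation']
wrist 347.40048595582647 347.40048595582647 280.4501441989946 212.06924772223954 [ 0.29674915 -0.61120448  0.37216063] [-3.10458013e-01  5.19061620e-04 -1.23580917e+00] ['image', 'z_map', 'fx', 'fy', 'cx', 'cy', 'eye', 'orientation']
```

View pics/top0.png

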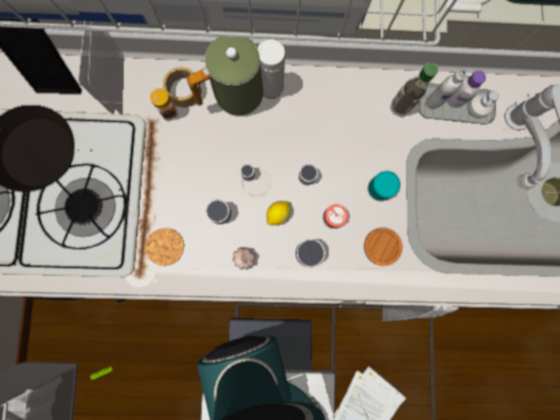

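View pics/scene0.png

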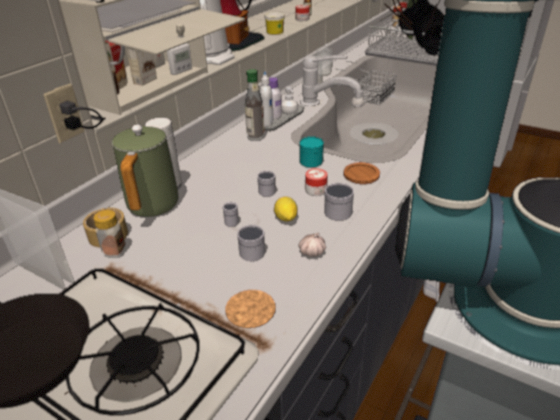

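Run:
```python
from h import *
s=pickle.load(open('top0.pkl','rb'))
im=s['image'][140:290,140:420,::-1]; im=cv2.resize(im,None,fx=2.85,fy=2.85,interpolation=cv2.INTER_CUBIC); cv2.imwrite('pics/crop0.png',im)
P=cloud(s)
for n,(u,v) in dict(c1=(311,252),c2=(218,211),c3=(309,174),c4=(248,172),stand=(383,246),coaster=(165,247),turq=(385,184),lemon=(279,212),garlic=(244,257),pot=(336,215),disc=(260,186),tab=(290,230)).items(): print(n,P[v,u].round(3))
```

```text
c1 [ 0.44  -0.092  0.064]
c2 [0.533 0.135 0.056]
c3 [ 0.633 -0.085  0.051]
c4 [0.634 0.067 0.046]
stand [ 0.462 -0.281  0.01 ]
coaster [0.444 0.269 0.007]
turq [ 0.612 -0.272  0.061]
lemon [ 0.535 -0.013  0.056]
garlic [0.424 0.068 0.05 ]
pot [ 0.532 -0.153  0.053]
disc [0.609 0.038 0.002]
tab [ 0.496 -0.043  0.005]
```

View pics/crop0.png

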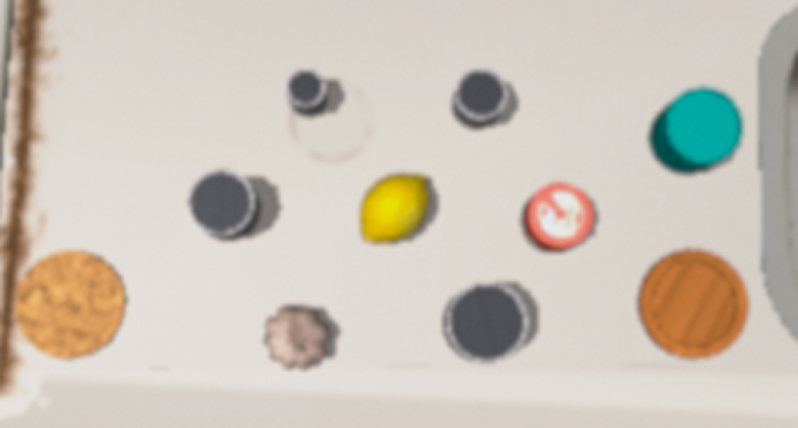

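Candidates (top image pixels): steel canisters at (311,252) c1, (218,211) c2, (309,174) c3 and (248,172) c4. The look-alikes are the turquoise can (385,184) and the red-capped pot (336,215). The stand is the brown rimmed disc (383,246), and the cork coaster is (165,247). The faint ring at (257,183) is only a stain. The crop confirms the dark recesses and the stand's rim.

```bash
cat >> h.py <<'E'
def fitblob(s,u,v,zw,lum=95,win=30,mask=None):
    """dark blob around (u,v) -> contour points projected to z=zw, ellipse/circle fit"""
    g=cv2.cvtColor(s['image'],cv2.COLOR_RGB2GRAY) if mask is None else None
    m=((g<lum) if mask is None else mask).astype(np.uint8)
    w=np.zeros_like(m); w[max(0,v-win):v+win,max(0,u-win):u+win]=1; m=m*w
    n,l=cv2.connectedComponents(m); L=l[v,u]
    c,_=cv2.findContours((l==L).astype(np.uint8),cv2.RETR_EXTERNAL,cv2.CHAIN_APPROX_NONE)
    c=max(c,key=len)[:,0]
    Q=np.array([px(s,a,b,zw)[:2] for a,b in c])
    (x,y),r=cv2.minEnclosingCircle((Q*1000).astype(np.float32))
    A=np.c_[2*Q,np.ones(len(Q))]; sol=np.linalg.lstsq(A,(Q**2).sum(1),rcond=None)[0]
    rr=np.sqrt(sol[2]+sol[0]**2+sol[1]**2)
    return sol[:2].round(4),round(rr*2000,1),(round(x,1),round(y,1),round(2*r,1))
E
python3 - <<'E'
from h import *
s=pickle.load(open('top0.pkl','rb'))
for n,(u,v,z) in dict(c1=(311,252,.061),c2=(218,211,.053),c3=(309,174,.048),c4=(248,172,.045)).items(): print(n,s['image'][v,u],fitblob(s,u,v,z,win=25))
im=s['image'].astype(int); m=(im[...,0]-im[...,2])>50
print('stand',fitblob(s,383,246,.012,mask=m))
P=cloud(s)
for n,c,z,r in [('c1',(.44,-.092),.061,.05),('c2',(.533,.135),.053,.045),('c3',(.633,-.085),.048,.04),('c4',(.634,.067),.045,.035),('stand',(.462,-.281),.010,.06)]:
    k=(np.hypot(P[...,0]-c[0],P[...,1]-c[1])<r)&(abs(P[...,2]-z)<.008)
    q=P[k]; print(n,len(q),((q[:,:2].max(0)+q[:,:2].min(0))/2).round(4),np.ptp(q[:,:2],axis=0).round(4),np.median(q[:,2]).round(4))
from workcell import monitor,ctrl
print(monitor.get_tool_rot(),monitor.get_tcp_pos())
for p in [(.44,-.092),(.533,.135),(.633,-.085),(.634,.067),(.462,-.281)]:
    for y in (-1.57,0,1.57):
        q=ctrl.ik([*p,.1],[3.14159,0,y]); print(p,y,None if q is None else np.round(q,2))
E
```

```text
c1 [78 79 85] (array([ 0.4388, -0.0905]), np.float64(54.2), (439.3, -90.4, 56.6))
c2 [85 87 92] (array([0.5344, 0.138 ]), np.float64(41.4), (534.3, 138.1, 43.9))
c3 [75 77 82] (array([ 0.6388, -0.083 ]), np.float64(32.1), (638.3, -82.9, 34.5))
c4 [78 79 84] (array([0.6392, 0.0707]), np.float64(20.6), (639.2, 71.1, 22.7))
stand (array([ 0.4612, -0.2807]), np.float64(96.0), (461.7, -280.8, 99.0))
c1 631 [ 0.4378 -0.0895] [0.0667 0.0667] 0.063
c2 438 [0.5337 0.1365] [0.0565 0.0557] 0.0551
c3 275 [ 0.6365 -0.082 ] [0.0444 0.0444] 0.0504
c4 152 [0.6365 0.0708] [0.0341 0.0325] 0.0471
stand 1326 [ 0.4616 -0.2818] [0.1152 0.117 ] 0.0102
[-3.14158178e+00  8.63808073e-04 -1.23499172e+00] [ 0.22237137 -0.63718593  0.2307291 ]
(0.44, -0.092) -1.57 [-0.26 -0.33  2.07 -0.    1.41  1.31]
(0.44, -0.092) 0 [-0.26 -0.33  2.07 -0.    1.41 -0.26]
(0.44, -0.092) 1.57 [-0.26 -0.33  2.07  0.    1.41 -1.83]
(0.533, 0.135) -1.57 [ 0.2  -0.09  1.87  0.    1.37  1.77]
(0.533, 0.135) 0 [ 0.2  -0.09  1.87 -0.    1.37  0.2 ]
(0.533, 0.135) 1.57 [ 0.2  -0.09  1.87 -0.    1.37 -1.37]
(0.633, -0.085) -1.57 [-0.17  0.1   1.67 -0.    1.37  1.4 ]
(0.633, -0.085) 0 [-0.17  0.1   1.67 -0.    1.37 -0.17]
(0.633, -0.085) 1.57 [-0.17  0.1   1.67  0.    1.37 -1.74]
(0.634, 0.067) -1.57 [0.07 0.1  1.67 0.   1.37 1.64]
(0.634, 0.067) 0 [ 0.07  0.1   1.67 -0.    1.37  0.07]
(0.634, 0.067) 1.57 [ 0.07  0.1   1.67 -0.    1.37 -1.5 ]
(0.462, -0.281) -1.57 [-0.59 -0.11  1.88 -0.    1.37  0.98]
(0.462, -0.281) 0 [-0.59 -0.11  1.88 -0.    1.37 -0.59]
(0.462, -0.281) 1.57 [-0.59 -0.11  1.88  0.    1.37 -2.16]
```

Run:
```python
from h import *
from workcell import monitor,ctrl
ctrl.movep([.45,-.19,.24],[np.pi,0,0])
s=snap('wrist','w1'); print(s['eye'],s['orientation'],monitor.get_t(),monitor.get_tcp_pos(),monitor.get_contact_force())
P=cloud(s)
for n,c,z in [('c1',(.438,-.09),.061),('stand',(.461,-.281),.012)]:
    d=rot(s['orientation']).T@(np.array([*c,z])-s['eye']); print(n,s['cx']+s['fx']*d[0]/-d[2],s['cy']-s['fy']*d[1]/-d[2])
```

```text
[ 0.45046283 -0.11205568  0.38147604] [-3.11274437e-01 -3.01732537e-04 -2.20991657e-03] 2.025 [ 0.44994631 -0.19073117  0.239932  ] [ 0.18598759  0.2784223  -0.45638256]
c1 265.7678106179993 73.352220840158
stand 289.7486845295843 253.09141787808295
```

View pics/w1.png

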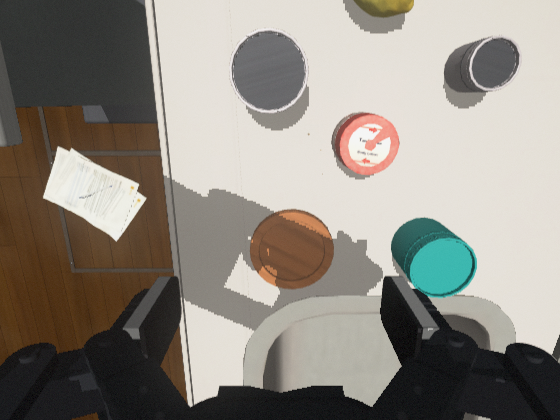

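The wrist view shows c1's recess at about (269,70), the stand at about (292,249), c3 at (492,63), and the pot and turquoise can well apart. I'll fit these circles.

Run:
```python
from h import *
s=pickle.load(open('w1.pkl','rb'))
for l in (100,115): print('c1',fitblob(s,269,70,.061,lum=l,win=60))
print('c3',fitblob(s,495,62,.048,win=40,lum=90))
hsv=cv2.cvtColor(s['image'],cv2.COLOR_RGB2HSV); m=(hsv[...,1]>110)&(hsv[...,0]<25)
print('stand',fitblob(s,292,249,.014,mask=m,win=60))
P=cloud(s)
k=(np.hypot(P[...,0]-.44,P[...,1]+.09)<.05)&(P[...,2]>.055)
q=P[k][:,:2].astype(np.float32); print(cv2.minEnclosingCircle(q*1000), np.median(P[k][:,2]))
k=(np.hypot(P[...,0]-.461,P[...,1]+.281)<.058)&(P[...,2]>.011)
q=P[k][:,:2].astype(np.float32); print(cv2.minEnclosingCircle(q*1000), np.median(P[k][:,2]))
k=(np.hypot(P[...,0]-.461,P[...,1]+.281)<.02);print(np.median(P[k][:,2]))
```

```text
c1 (array([ 0.4493, -0.2831]), np.float64(581.3), (449.1, -324.3, 735.4))
c1 (array([ 0.44  , -0.0882]), np.float64(60.7), (440.0, -88.3, 62.9))
c3 (array([ 0.6425, -0.077 ]), np.float64(27.3), (640.8, -79.6, 39.6))
stand (array([ 0.4628, -0.2768]), np.float64(95.7), (462.0, -276.5, 98.5))
((440.3507995605469, -89.21591186523438), 34.00516128540039) 0.06102671994371758
((463.1255798339844, -279.4166564941406), 49.03303909301758) 0.012991967576592323
0.007147582198468727
```

```bash
cat >> h.py <<'E'
def st(msg=''):
    from workcell import monitor
    print(msg,'t',round(monitor.get_t(),1),'tcp',np.round(monitor.get_tcp_pos(),4),'F',np.round(monitor.get_contact_force(),1),'w',round(monitor.get_width(),3))
E
python3 - <<'E'
from h import *
from workcell import monitor,ctrl
ctrl.set_gripper(1.0,60)
ctrl.servo_line([.440,-.089,.12],speed=.2)
c=ctrl.servo_line([.440,-.089,.026],speed=.1,contact_N=6); st(f'down {c}')
if not c:
    ctrl.set_gripper(0.0,60); st('grip')
    ctrl.servo_line([.440,-.089,.11],speed=.12); st('lift')
    s=snap('scene','s1'); snap('wrist','w2')
E
```

```text
down False t 4.3 tcp [ 0.4404 -0.0891  0.0266] F [0.3 0.5 0.7] w 0.999
grip t 4.6 tcp [ 0.4405 -0.0891  0.0271] F [-3.9  1.1  8.7] w 0.774
lift t 5.5 tcp [ 0.4396 -0.0889  0.1091] F [-0.7  0.7 -3.4] w 0.773
```

View pics/s1.png

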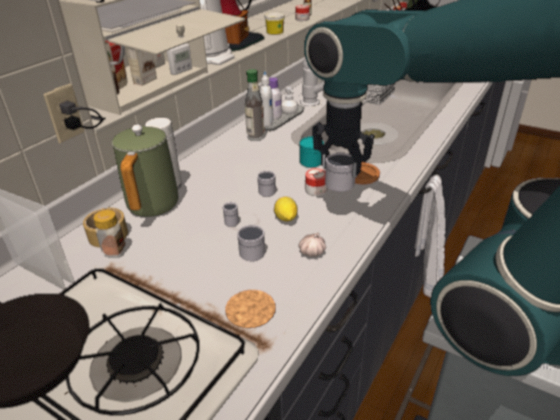

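View pics/w2.png

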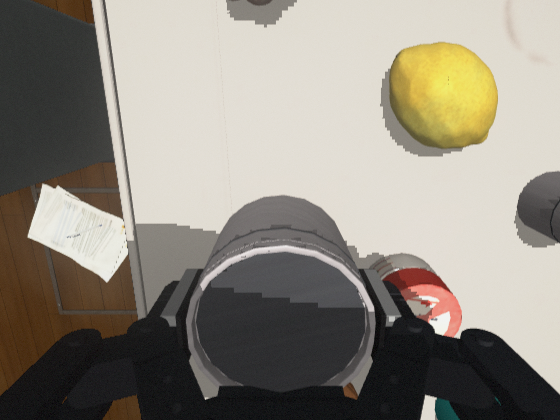

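c1 is held upright (wrist view: recess about (280,325) between the pads). Next I'll place it in the stand.

Run:
```python
from h import *
from workcell import monitor,ctrl
x,y=.4625,-.2790
ctrl.servo_line([x,y,.11],speed=.15)
ctrl.servo_line([x,y,.055],speed=.1); st('pre')
c=ctrl.servo_line([x,y,.032],speed=.04,contact_N=10); st(f'down {c}')
ctrl.set_gripper(1.0); st('open')
ctrl.servo_line([x,y,.13],speed=.15)
ctrl.servo_line([.45,-.19,.24],speed=.2)
s=snap('wrist','w3'); st()
```

```text
pre t 7.7 tcp [ 0.4627 -0.2791  0.0554] F [ 0.1  0.3 -2.8] w 0.778
down True t 8.2 tcp [ 0.4623 -0.2789  0.0349] F [-2.   0.8  8. ] w 0.779
open t 8.5 tcp [ 0.462  -0.2787  0.0343] F [ 0.1 -0.1  0.2] w 0.997
 t 10.2 tcp [ 0.4497 -0.1904  0.2385] F [-0.6  0.  -0.2] w 0.999
```

View pics/w3.png

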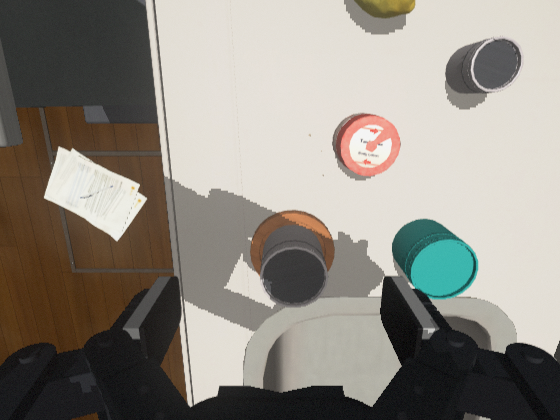

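```bash
cat >> h.py <<'E'
def topfit(s,c,zmin,r=.05,zmax=.5):
    P=cloud(s); k=(np.hypot(P[...,0]-c[0],P[...,1]-c[1])<r)&(P[...,2]>zmin)&(P[...,2]<zmax)
    q=P[k]; (x,y),rr=cv2.minEnclosingCircle((q[:,:2]*1000).astype(np.float32))
    return round(x,1),round(y,1),'d',round(2*rr,1),'zmed',np.median(q[:,2]).round(4),'zmax',q[:,2].max().round(4),len(q)
E
python3 - <<'E'
from h import *
from workcell import monitor,ctrl
s=pickle.load(open('w3.pkl','rb'))
print('c1',topfit(s,(.462,-.279),.06), fitblob(s,292,276,.069,lum=95,win=35))
ctrl.servo_line([.534,.06,.24],speed=.3)
s=snap('wrist','w4'); st()
print('c2',topfit(s,(.534,.137),.046,.045));print('c4',topfit(s,(.638,.071),.04,.035));print('c3',topfit(s,(.638,-.082),.04,.035))
E
```

```text
c1 (462.7, -278.8, 'd', 68.5, 'zmed', np.float64(0.0689), 'zmax', np.float64(0.075), 3557) (array([ 0.4633, -0.2802]), np.float64(61.7), (463.0, -280.3, 63.6))
 t 11.3 tcp [0.5338 0.0588 0.2399] F [ 0.8  0.4 -0.1] w 0.997
c2 (535.3, 137.9, 'd', 56.8, 'zmed', np.float64(0.0532), 'zmax', np.float64(0.3813), 4252)
c4 (629.6, 71.5, 'd', 53.2, 'zmed', np.float64(0.047), 'zmax', np.float64(0.3122), 1540)
c3 (638.3, -81.5, 'd', 46.5, 'zmed', np.float64(0.048), 'zmax', np.float64(0.054), 944)
```

View pics/w4.png

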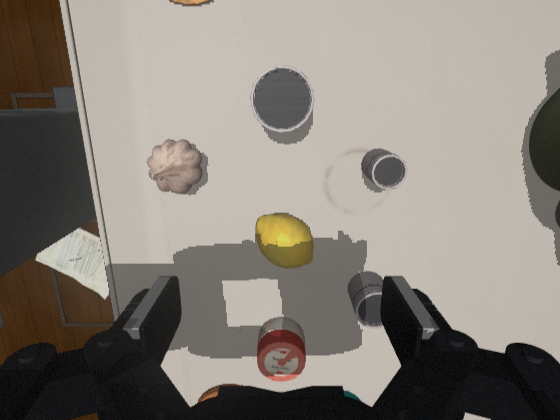

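```bash
cat >> h.py <<'E'
def pick(x,y,z=.024,approach=.12,lift=.14):
    from workcell import monitor,ctrl
    ctrl.servo_line([x,y,approach],speed=.2)
    c=ctrl.servo_line([x,y,z],speed=.1,contact_N=6); st(f'down {c}')
    if c: raise SystemExit
    ctrl.set_gripper(0.0,60); st('grip')
    ctrl.servo_line([x,y,lift],speed=.15); st('lift')
def place(x,y,zt,zpre,zout):
    from workcell import monitor,ctrl
    ctrl.servo_line([x,y,zpre],speed=.1); st('pre')
    c=ctrl.servo_line([x,y,zt-.003],speed=.04,contact_N=8); st(f'down {c} expected {zt}')
E
python3 - <<'E'
from h import *
from workcell import monitor,ctrl
pick(.535,.1378)
ctrl.servo_line([.4625,-.279,.15],speed=.25)
place(.4625,-.279,.0935,.115,.2)
s=snap('wrist','w5')
E
```

```text
down False t 13.3 tcp [0.5354 0.1379 0.0247] F [-0.6  0.1 -0.2] w 0.996
grip t 13.7 tcp [0.5354 0.1379 0.025 ] F [-3.6 -0.2  7.8] w 0.649
lift t 14.6 tcp [0.5345 0.1377 0.1388] F [ 0.4 -0.7 -1.3] w 0.643
pre t 16.9 tcp [ 0.4625 -0.2788  0.1148] F [-0.3 -0.7 -1.3] w 0.645
down True expected 0.0935 t 17.5 tcp [ 0.4626 -0.2791  0.0941] F [ 0.4 -1.6  7.1] w 0.649
```

View pics/w5.png

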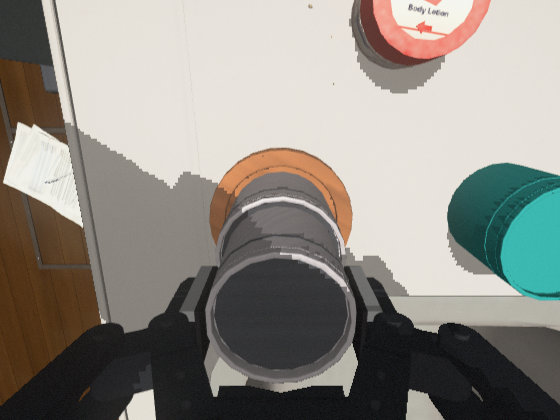

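Contact came at the seated height (0.0941, expected about 0.094). I'll release c2, check it, and fetch c3.

Run:
```python
from h import *
from workcell import monitor,ctrl
ctrl.set_gripper(1.0); st('open')
ctrl.servo_line([.4625,-.279,.2],speed=.2)
ctrl.servo_line([.45,-.19,.26],speed=.2)
s=snap('wrist','w6')
print('c2',topfit(s,(.4625,-.279),.11,.045,.14)); print('c1',topfit(s,(.4625,-.279),.065,.045,.08))
ctrl.servo_line([.638,-.16,.24],speed=.25)
s=snap('wrist','w7'); st()
print('c3',topfit(s,(.638,-.082),.04,.035,.08))
```

```text
open t 17.9 tcp [ 0.4621 -0.2788  0.0934] F [0.  0.1 0.4] w 0.998
c2 (462.7, -278.7, 'd', 57.8, 'zmed', np.float64(0.1218), 'zmax', np.float64(0.1279), 3180)
c1 (462.6, -278.5, 'd', 67.7, 'zmed', np.float64(0.072), 'zmax', np.float64(0.08), 812)
 t 20.3 tcp [ 0.6372 -0.1605  0.2403] F [-0.3 -0.7 -0.3] w 0.999
c3 (638.7, -81.9, 'd', 45.8, 'zmed', np.float64(0.0479), 'zmax', np.float64(0.0542), 2087)
```

View pics/w7.png

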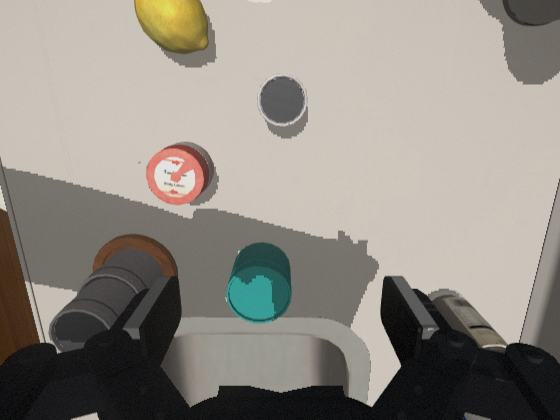

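View pics/w6.png

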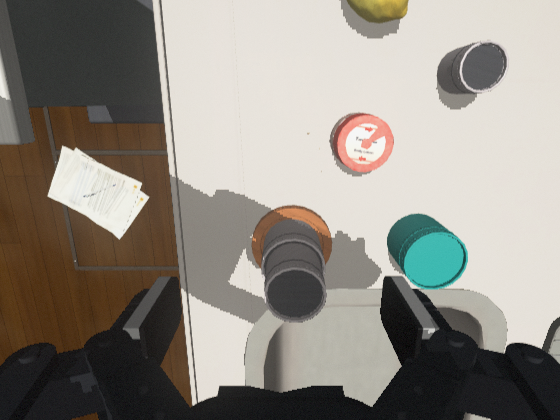

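Run:
```python
from h import *
from workcell import monitor,ctrl
pick(.6387,-.082,z=.025,lift=.2)
ctrl.servo_line([.4625,-.279,.2],speed=.2)
place(.4625,-.279,.1475,.168,.25)
s=snap('wrist','w8')
```

```text
down False t 22.3 tcp [ 0.6391 -0.0821  0.0258] F [ 0.6 -0.6  0.3] w 1.0
grip t 22.7 tcp [ 0.6391 -0.0821  0.0258] F [-0.4 -0.3  5.8] w 0.515
lift t 24.1 tcp [ 0.6384 -0.0819  0.1987] F [-0.4 -0.4 -2.2] w 0.514
pre t 26.0 tcp [ 0.4625 -0.2788  0.1677] F [-0.3 -1.1 -1.1] w 0.515
down True expected 0.1475 t 26.5 tcp [ 0.4626 -0.2791  0.1477] F [ 0.3 -0.5  8. ] w 0.518
```

View pics/w8.png

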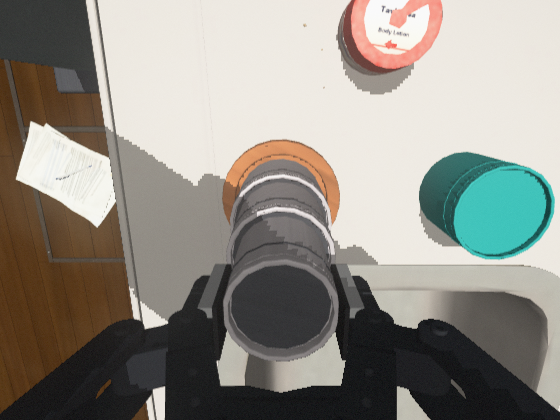

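c3 touched at 0.1477 (expected 0.1475) and looks concentric. Release it, check, and look at c4.

Run:
```python
from h import *
from workcell import monitor,ctrl
ctrl.set_gripper(1.0); st('open')
ctrl.servo_line([.4625,-.279,.25],speed=.2)
ctrl.servo_line([.45,-.19,.3],speed=.2)
s=snap('wrist','w9')
print('c3',topfit(s,(.4625,-.279),.162,.04,.19)); print('c2',topfit(s,(.4625,-.279),.12,.04,.135))
ctrl.servo_line([.638,-.01,.24],speed=.25)
s=snap('wrist','w10'); st()
print('c4',topfit(s,(.638,.071),.04,.035,.08))
```

```text
open t 27.1 tcp [ 0.4622 -0.2788  0.1472] F [-0.8  0.8 -0.1] w 1.001
c3 (462.9, -278.5, 'd', 46.6, 'zmed', np.float64(0.1699), 'zmax', np.float64(0.176), 2139)
c2 (463.0, -278.4, 'd', 57.0, 'zmed', np.float64(0.1255), 'zmax', np.float64(0.1349), 754)
 t 29.7 tcp [ 0.6376 -0.0109  0.2407] F [-0.2 -0.4 -0.1] w 0.998
c4 (639.4, 71.0, 'd', 34.7, 'zmed', np.float64(0.045), 'zmax', np.float64(0.0517), 1175)
```

View pics/w10.png

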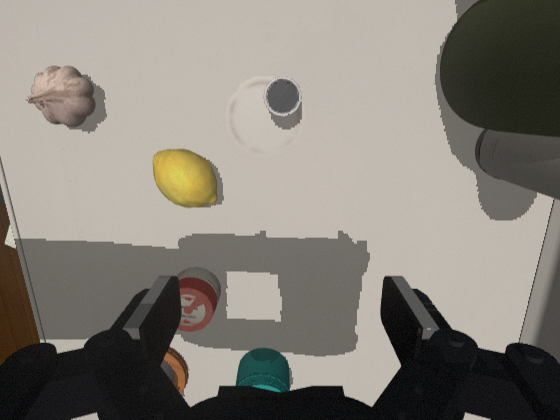

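Run:
```python
from h import *
from workcell import monitor,ctrl
pick(.6394,.071,z=.025,lift=.25)
ctrl.servo_line([.4625,-.2787,.25],speed=.2)
place(.4625,-.2787,.1957,.218,.25)
s=snap('wrist','w11')
```

```text
down False t 31.7 tcp [0.6398 0.071  0.0258] F [-0.7  0.1  0.2] w 1.001
grip t 32.2 tcp [0.6397 0.071  0.0255] F [-1.9  0.4  5.1] w 0.389
lift t 33.9 tcp [0.6392 0.071  0.249 ] F [-0.2  0.3 -1.1] w 0.388
pre t 36.4 tcp [ 0.4624 -0.2785  0.2176] F [-1.3  0.5 -1.1] w 0.39
down True expected 0.1957 t 37.0 tcp [ 0.4626 -0.2787  0.1955] F [-0.4 -0.4  7.4] w 0.39
```

View pics/w11.png

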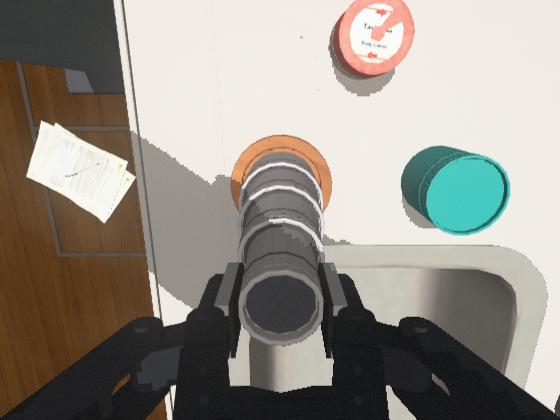

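Run:
```python
from h import *
from workcell import monitor,ctrl
ctrl.set_gripper(1.0); st('open')
ctrl.servo_line([.4625,-.2787,.31],speed=.2)
ctrl.servo_line([.45,-.17,.34],speed=.2)
s=snap('wrist','w12')
for n,a,b in [('c4',.208,.235),('c3',.17,.185),('c2',.12,.135),('c1',.068,.08)]: print(n,topfit(s,(.4625,-.279),a,.045,b))
ctrl.servo_line([.42,.10,.34],speed=.25)
t=snap('top','top1'); u=snap('scene','scene1'); st()
for n,a,b in [('c4',.21,.235),('c3',.165,.185),('c2',.115,.135),('c1',.065,.08)]: print('top',n,topfit(t,(.4625,-.279),a,.045,b))
c=u['image'][60:300,230:420,::-1]; cv2.imwrite('pics/sc1c.png',cv2.resize(c,None,fx=2.5,fy=2.5,interpolation=cv2.INTER_CUBIC))
for n,c in dict(lemon=(.535,-.013),garlic=(.424,.068),pot=(.532,-.153)).items():
    print(n,topfit(pickle.load(open('top0.pkl','rb')),c,.02,.045,.07)[:2],topfit(t,c,.02,.045,.07)[:2])
```

```text
open t 37.6 tcp [ 0.4623 -0.2785  0.1949] F [ 1.  -0.1  0.7] w 1.0
c4 (462.5, -278.1, 'd', 35.7, 'zmed', np.float64(0.215), 'zmax', np.float64(0.2205), 1274)
c3 (462.8, -277.9, 'd', 45.7, 'zmed', np.float64(0.1741), 'zmax', np.float64(0.185), 533)
c2 (463.1, -278.6, 'd', 57.1, 'zmed', np.float64(0.1254), 'zmax', np.float64(0.135), 611)
c1 (462.6, -278.8, 'd', 67.9, 'zmed', np.float64(0.0724), 'zmax', np.float64(0.0799), 472)
 t 40.4 tcp [0.4202 0.0991 0.3399] F [ 0.  -1.1 -0.6] w 1.001
top c4 (460.9, -278.8, 'd', 35.2, 'zmed', np.float64(0.2175), 'zmax', np.float64(0.2241), 256)
top c3 (461.2, -278.2, 'd', 45.3, 'zmed', np.float64(0.1742), 'zmax', np.float64(0.1846), 138)
top c2 (460.5, -278.1, 'd', 57.4, 'zmed', np.float64(0.1263), 'zmax', np.float64(0.135), 156)
top c1 (460.6, -278.8, 'd', 67.5, 'zmed', np.float64(0.0728), 'zmax', np.float64(0.0798), 151)
lemon (536.1, -10.7) (535.9, -10.6)
garlic (422.7, 69.9) (430.0, 42.9)
pot (531.8, -153.0) (531.8, -153.0)
```

View pics/sc1c.png

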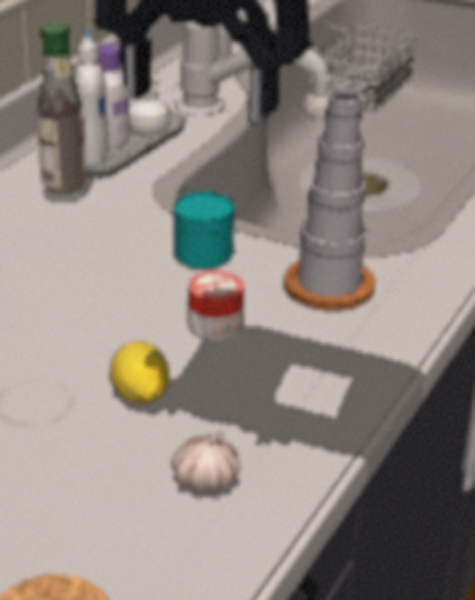

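View pics/top1.png

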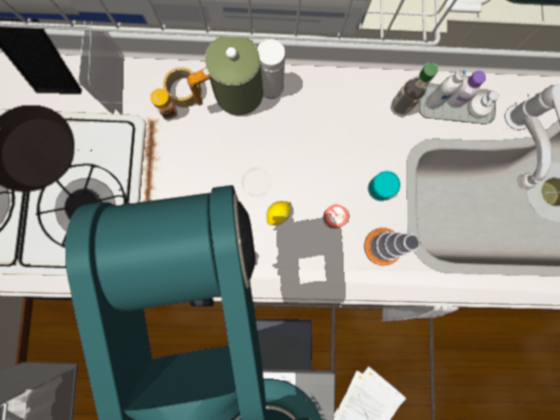

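View pics/w12.png

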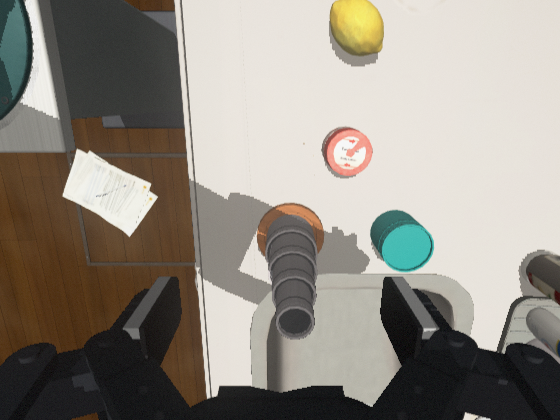

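The stack is straight, concentric and seated. The garlic reading from the top camera is invalid because the arm covers it there, so I'll compare the scene views before and after.

Run:
```python
from h import *
for t in ('scene0','scene1'): 
    s=pickle.load(open(t+'.pkl','rb'))
    print(t,topfit(s,(.424,.068),.02,.045,.07))
from workcell import finish_job
finish_job()
```

```text
scene0 (421.0, 73.8, 'd', 61.5, 'zmed', np.float64(0.0361), 'zmax', np.float64(0.0585), 443)
scene1 (420.0, 75.7, 'd', 59.6, 'zmed', np.float64(0.0362), 'zmax', np.float64(0.0587), 441)
the job is handed in; nothing more can be done
```

All four canisters are stacked on the wooden stand, largest to smallest, and I handed the job in at about 40 s of the 120 s allowed. `finish_job()` gives no verdict, so these are my own last checks:

- **Centring:** the wrist camera put all four centres within about 1 mm of each other, at about (0.4625, -0.2785). The stand's centre measured about (0.462, -0.2785), with the two cameras differing by about 2 mm on it.
- **Seating:** each canister touched down within 1 mm of its fully seated height. The top rim measured about 0.220 m, which is what a fully seated stack should give.
- **Upright:** the stack looks straight in the scene, top and wrist views. I did not measure tilt directly.
- **Things to leave alone:** the lemon and pot read unchanged in the top view.
- **A check that disagreed:** the top view showed the garlic about 28 mm off, but the arm was covering it in that picture. The unobstructed scene camera showed it within about 2 mm of its start, which is measurement noise.

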